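# Load the bar that fits the tacking jig

## Task

Look at how far apart the end stops of the tacking jig are locked, and load the long flat bar if it goes between them with about 5 mm or more to spare, otherwise the short one. Draw that bar endways out of its stock holder by its protruding end, lay it down on the table and let go, then take it again by its middle and lay it flat in the jig with both ends well inside the two end pockets, about central. Leave the other bar in its holder, and do not shift the jig's stop or the loose bracket, channel and spanner lying around.

Things in the scene. Friction and masses are not known exactly. Their poses are not given: they have to be found in the camera images.
- jig: fixed steel tacking jig, base plate 260 x 70 x 8 mm; origin under it, x along it towards the sliding stop, z up. Two U-shaped pocket blocks, 40 mm wide, face one another; each has a slot open above and towards the other, 42 mm long from its stop face, 18 mm wide, floor 20 mm and walls 36 mm above the table. Between the blocks (46 to 88 mm) only the base plate lies below
- fixed_face (a point): middle of the slot at the fixed block's stop face, on the slot's floor (20 mm up); axes as the jig; its slot runs from here 42 mm towards +x
- stop_face (a point): the same point of the sliding block; its slot runs from here 42 mm towards -x
- stop (a joint): position of the sliding block, locked by a stiff clamp; stop face to stop face is 0.130 m + this value (0 to 0.042 m)
- short_bar: plain dark flat steel bar, 10 mm wide, 8 mm high and 115 mm long, straight and symmetric. Origin: centre of its underside; y along its length, z up. It starts in holder_a, underside 20 mm above the table, its +y end sticking 32 mm (within 2 mm) out of the holder's -x end, the other end 3 mm; which holder stands left varies
- long_bar: plain dark flat steel bar, 10 mm wide, 8 mm high and 150 mm long, straight and symmetric. Origin: centre of its underside; y along its length, z up. It starts in holder_b, underside 20 mm above the table, its +y end sticking 32 mm (within 2 mm) out of the holder's -x end, the other end 38 mm; which holder stands left varies
- holder_a: fixed stock holder of the short bar, 80 mm long (x), 32 mm wide on a 50 mm foot, 36 mm high. Origin: centre of its underside; x along the bar, -x end towards the robot. A 16 mm wide channel, floor at z = 20 mm, runs right through; two straps bridge it (x = -40 to -16 and 16 to 40 mm, z = 32 to 36 mm), so a bar cannot be lifted out but slides out endways
- holder_b: fixed stock holder of the long bar, 80 mm long (x), 32 mm wide on a 50 mm foot, 36 mm high. Origin: centre of its underside; x along the bar, -x end towards the robot. A 16 mm wide channel, floor at z = 20 mm, runs right through; two straps bridge it (x = -40 to -16 and 16 to 40 mm, z = 32 to 36 mm), so a bar cannot be lifted out but slides out endways
- bracket: loose thin sheet-metal angle bracket 34 x 44 x 30 mm, a bystander; origin under its centre
- channel: loose folded bright sheet channel 36 x 130 x 16 mm, a bystander to the right; origin under its centre, y along it
- spanner: loose combination spanner 27 x 184 x 8 mm, a bystander beyond the jig; origin under its centre, y along it

How it is judged:
By the outcome, as a careful person would: the job done as asked, in the order asked, and still so for the second after the job is handed in, with the robot touching nothing.
It also fails if it takes over 42 s, if anything falls off the work surface, if the arm or the gripper's body presses on something with over 40 N, if the wrist force passes 120 N, or if a joint passes its speed limit or range.

## Robot

A 6-joint arm with a two-finger parallel gripper is mounted at the origin on the work surface; the furniture and walls round the work are solid. World frame = base frame: x ahead of the robot, y to its left, z up, the work surface at z = 0. Lengths are in mm, angles in degrees, forces in N, time in s.
With the tool pointing down it reaches from about 350 to 875 mm from the base axis. Payload 15.5 kg.
Tool frame: the origin (TCP) lies at the very end of the fingers, on their centre line; the grasp point (between the pads) lies 19 mm behind it; z points along the fingers, y is the line along which they close (so a half turn about z gives the same grasp; the last joint's range is limited). The gripper opens to 85 mm and grips with 20 to 120 N. Pads are 22 mm wide; open, the fingers measure 114 mm over their backs; the gripper's body (76 mm by 85 mm) begins 54 mm behind the grasp point. The pads swing forward as they close: fully open they stand 13 mm farther back than shut.
Start: joints at [-5.472, 28.281, 77.091, -0, 74.628, -5.472], TCP at [625.001, 0.003, 231.277] pointing down, gripper open.
Joint ranges: [-166.48, 166.48], [-47.26, 123.95], [12.59, 153.08], [-70.14, 250.14], [6.76, 159.57], [-176.63, 176.63]. Speed limits (degrees/s): [108.29, 108.29, 147.25, 172.46, 172.46, 172.46].

## Interface

Orientations are given as [roll, pitch, yaw] about the fixed x, y, z axes, in that order (R = Rz(yaw) Ry(pitch) Rx(roll)).
In Python, from plant import bot, eyes gives the robot as it stands.
- The arm moves only by the tool send_rows, never from a script. Its argument "plan" is a list of rows, each a list of 7 numbers: the shift along the tool's x, y, z in cm, then the turn, a rotation vector about the tool's x, y, z in degrees, then the closure, from -1 (fully open) to 1 (shut). A call has 1 to 8 rows; each row shifts and turns the commanded pose from where the row before left it, along the tool's axes as they then stand; what a row does not reach is not made up. A row lasts 1/10 s, in which the tool goes at most 50 mm and 8.59 degrees, less where a joint would pass 70% of its speed; a pose out of reach is approached as far as the arm can. A call with a gripper value outside its range is refused whole. The fingers move at their own pace and stop on an object; "grip_force" is the grip in N (left out, the last holds). Time passes only in rows, so rows that do not move let the fingers close. It gives the time, the measured TCP pose, the force, the opening and the grip force at its end, in the units of the state.
- bot.get_obs(): the state, without advancing time (a new reading comes with each control period).
- eyes.read_camera(name): name is "scene" or "side" or "wrist"; returns a dict with "img" (480x640x3 uint8, blue, green, red), "range_z" (480x640 float32, mm along the optical axis (not along the pixel's ray), 0 where there is no reading), "K" (3x3 intrinsics, pixels), "xyz" and "rotation" of the camera in the world; the wrist camera has in their place "tool_from_camera" (4x4, takes a point from camera to tool coordinates, whose origin is the TCP and whose axes are the flange's). Camera axes: x right, y up, looking along -z (the intrinsics and any distortion apply to the point x, -y, -z); pixel columns grow to the right and rows downward; lengths in mm; the calibration is good to about 2 mm. A picture is of the moment at which its call begins: read the wrist's pose just before it.
- bot.finish_job(): hands the job in; it is judged then, once.
The state is a dict: "clock": time; "q": joint angles; "qd": joint speeds; "effort": joint torques, N m; "eef_pos": TCP position; "eef_rot": TCP orientation; "force": force on the tool from outside, world axes, zero at the start; "wrist_torque": the same for the moment, N m; "opening": opening from 0.0 (shut) to 1.0 (fully open); "grip_force": force on a finger pad.
Only numpy, scipy, OpenCV 4.12 (cv2) and the standard library are available. Lean on these libraries where they do the work, as an engineer would, in place of code of your own. Each camera call takes 0.05 s, during which the arm holds its last target. There are 200 camera calls.

## Working session

There is one attempt and no reset: what is moved stays moved. The work goes in short steps, Python scripts to look and compute and a tool call to move; the robot and the scene stay as the last step left them, time stands still between calls to the robot, and variables do not carry over. Pictures are saved under pics/ and viewed, at most 10 in all, crops included, and the job is handed in when it is done.

Besides the shell and the picture viewer there is one more tool, called after "Call:" as name(argument=value, ...), one argument or row to a line, values as JSON. send_rows: Moves the arm, as the interface text tells. Its arguments: {"type":"object","properties":{"plan":{"type":"array"},"grip_force":{"type":"number"}},"required":["plan"]}

```bash
ls; mkdir -p pics; python3 - <<'E'
from plant import bot, eyes
import numpy as np, cv2, pickle
o=bot.get_obs(); print({k:np.round(v,3) for k,v in o.items()})
d={}
for n in ("scene","side","wrist"):
    c=eyes.read_camera(n); d[n]=c; cv2.imwrite(f"pics/{n}0.png",c["img"])
    print(n,c["K"].round(1).tolist(),[(k,np.round(v,3).tolist()) for k,v in c.items() if k not in("img","range_z","K")], (c["range_z"]>0).mean())
pickle.dump((o,d),open("v0.pkl","wb"))
E
```

```text
pics
{'clock': np.float64(0.0), 'q': array([-5.4710e+00,  2.8312e+01,  7.7127e+01,  1.0000e-03,  7.4627e+01,
       -5.4710e+00]), 'qd': array([ 0.012, -0.008, -0.063,  0.018,  0.074, -0.031]), 'effort': array([-3.0000e-03, -8.8216e+01, -3.8387e+01, -0.0000e+00,  1.0000e-02,
        0.0000e+00]), 'eef_pos': array([6.24647e+02, 5.40000e-02, 2.30732e+02]), 'eef_rot': array([-1.79934e+02, -7.00000e-03,  9.00000e+01]), 'force': array([ 0.014, -0.923,  0.097]), 'wrist_torque': array([-0.02 , -0.035,  0.005]), 'grip_force': np.float64(0.0), 'opening': np.float64(1.0)}
scene [[459.5, 0.0, 322.9], [0.0, 459.5, 240.1], [0.0, 0.0, 1.0]] [('xyz', [-31.306, -257.652, 629.25]), ('rotation', [50.425, 1.076, -61.012])] 0.9959342447916667
side [[517.8, 0.0, 315.4], [0.0, 517.8, 242.9], [0.0, 0.0, 1.0]] [('xyz', [233.223, -496.588, 709.308]), ('rotation', [47.339, -1.006, -28.885])] 0.9962825520833334
wrist [[363.0, 0.0, 320.8], [0.0, 363.0, 240.1], [0.0, 0.0, 1.0]] [('tool_from_camera', [[0.001, 0.96, 0.281, 71.777], [1.0, -0.0, -0.001, -0.642], [-0.001, 0.281, -0.96, -142.807], [0.0, 0.0, 0.0, 1.0]])] 0.995947265625
```

View pics/side0.png

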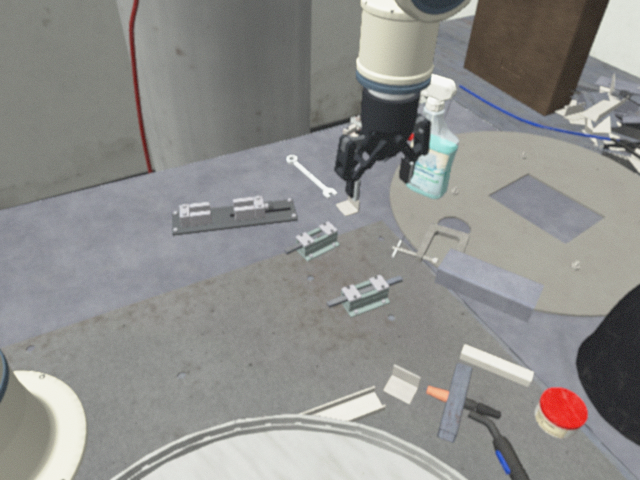

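View pics/wrist0.png

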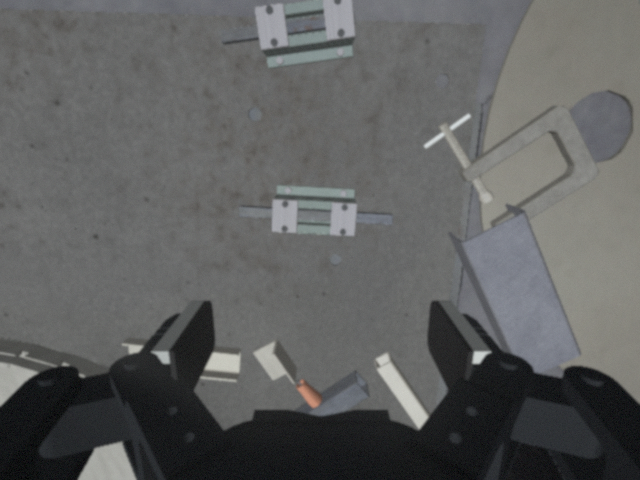

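The wrist view shows the long bar's holder at about (315,212), with the bar sticking out at both ends from 240 to 392. The short bar's holder is at (305,30). In the side view the jig is at about (235,215).

```bash
cat > h.py <<'E'
import numpy as np, cv2, pickle
from scipy.spatial.transform import Rotation as R
def campose(c,o=None):
    if "xyz" in c: return R.from_euler("xyz",c["rotation"],degrees=True).as_matrix(), np.array(c["xyz"])
    Rt=R.from_euler("xyz",o["eef_rot"],degrees=True).as_matrix(); T=np.array(c["tool_from_camera"])
    return Rt@T[:3,:3], Rt@T[:3,3]+o["eef_pos"]
def ray(c,o,u,v):
    Rc,t=campose(c,o); d=np.linalg.inv(c["K"])@[u,v,1]; return t, Rc@(d*[1,-1,-1])
def depth(c,o,u,v):
    t,d=ray(c,o,u,v); return t+d*c["range_z"][int(round(v)),int(round(u))]
def plane(c,o,u,v,z):
    t,d=ray(c,o,u,v); return t+d*(z-t[2])/d[2]
def proj(c,o,p):
    Rc,t=campose(c,o); q=(Rc.T@(np.array(p)-t))*[1,-1,-1]; q=np.array(c["K"])@q; return q[:2]/q[2]
def cloud(c,o):
    Rc,t=campose(c,o); v,u=np.mgrid[:480,:640]; d=np.stack([u,v,1+0*u],-1)@np.linalg.inv(c["K"]).T*[1,-1,-1]
    return t+(d*c["range_z"][...,None])@Rc.T
E
python3 - <<'E'
from h import *
o,d=pickle.load(open("v0.pkl","rb"))
s=d["side"];w=d["wrist"]
for n,c,pts in (("side",s,[(174,232),(174,210),(295,200),(295,220),(195,210),(248,203),(318,242),(365,295),(348,208)]),
  ("wrist",w,[(243,211),(390,218),(315,188),(285,215),(345,215),(227,42),(305,30),(100,200),(320,100)]),("scene",d["scene"],[])):
    for p in pts: print(n,p,depth(c,o,*p).round(1))
E
```

```text
side (174, 232) [373.  324.6   9.5]
side (174, 210) [397.4 408.2  -2.4]
side (295, 200) [ 6.441e+02  3.161e+02 -5.000e-01]
side (295, 220) [610.  249.8   4.3]
side (195, 210) [429.4 352.5  25.6]
side (248, 203) [534.  317.5  30.3]
side (318, 242) [606.2 144.3  28.7]
side (365, 295) [ 233.2 -496.6  709.3]
side (348, 208) [731.6 234.1   2.5]
wrist (243, 211) [ 5.487e+02 -1.000e-01  2.830e+01]
wrist (390, 218) [691.3  -6.8  28.9]
wrist (315, 188) [618.1  18.8   4.6]
wrist (285, 215) [590.1  -2.2  36.4]
wrist (345, 215) [647.1  -2.4  35.3]
wrist (227, 42) [543.4 147.3  26.8]
wrist (305, 30) [610.6 156.1  28.6]
wrist (100, 200) [394.6   5.6  -0. ]
wrist (320, 100) [6.232e+02 1.029e+02 2.000e-01]
```

View pics/scene0.png

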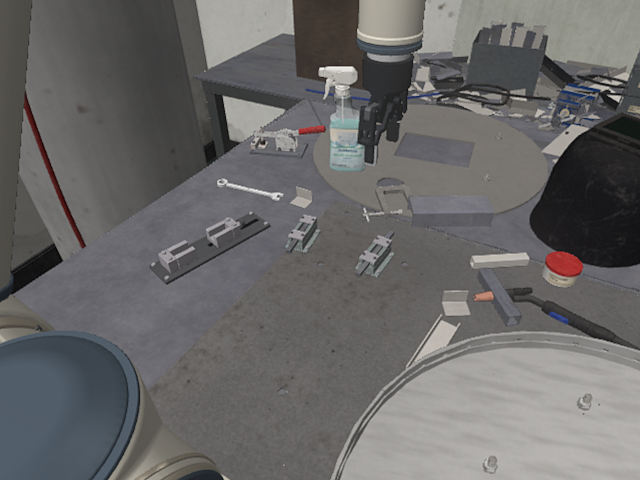

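Call:
send_rows(
  plan=[
    [3.8,-1.6,0,0,0,0,-1],
    [3.8,-1.6,0,0,0,0,-1],
    [3.8,-1.6,0,0,0,0,-1],
    [3.8,-1.6,0,0,0,0,-1],
    [3.8,-1.6,0,0,0,0,-1],
    [3.8,-1.6,0,0,0,0,-1],
    [3.8,-1.6,0,0,0,0,-1],
    [0,0,0,0,0,0,-1],
  ],
)

```text
clock: 0.95
eef_pos: [510.9, 269.8, 231.2]
eef_rot: [-180.0, -0.0, 90.2]
force: [-0.2, -0.4, 0.9]
opening: 1.005
grip_force: 0.0
```

```bash
cat > look.py <<'E'
from plant import bot, eyes
from h import *
def look(name):
    o=bot.get_obs(); c=eyes.read_camera("wrist"); pickle.dump((o,c),open(name+".pkl","wb")); cv2.imwrite(f"pics/{name}.png",c["img"])
    print(o["clock"].round(2),o["eef_pos"].round(1),o["eef_rot"].round(1),np.abs(o["qd"]).max().round(2),o["opening"].round(3)); return o,c
if __name__=="__main__":
    import sys; look(sys.argv[1])
E
python3 look.py w1
```

```text
Traceback (most recent call last):
  File "look.py", line 7, in <module>
    import sys; look(sys.argv[1])
                ~~~~^^^^^^^^^^^^^
  File "look.py", line 5, in look
    print(o["clock"].round(2),o["eef_pos"].round(1),o["eef_rot"].round(1),np.abs(o["qd"]).max().round(2),o["opening"].round(3)); return o,c
          ^^^^^^^^^^^^^^^^
AttributeError: 'float' object has no attribute 'round'
```

View pics/w1.png

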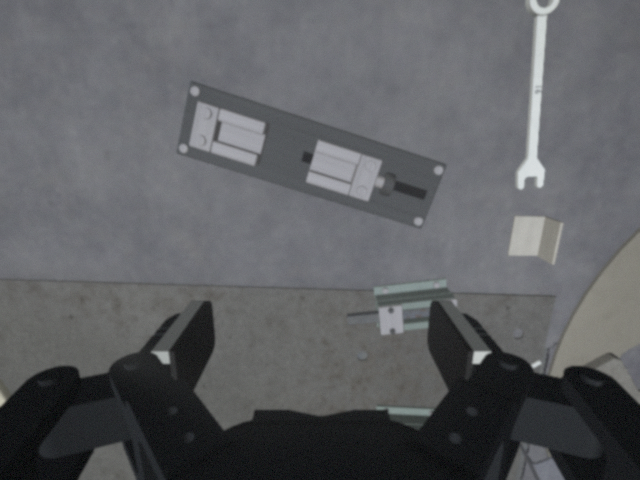

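The jig plate's corners are at about (190,82), (445,163), (422,226) and (180,152). The stop faces are near (217,128) and (357,172).

```bash
sed -i 's/o\["clock"\].round(2)/round(float(o["clock"]),2)/;s/,o\["opening"\].round(3)//' look.py
cat > rect.py <<'E'
from h import *
def rect(c,o,org,yaw,z,xr,yr,s):
    """rectified top view of plane z; frame at org,yaw; xr,yr ranges mm, s px/mm; +x right, +y up"""
    cy,sy=np.cos(np.radians(yaw)),np.sin(np.radians(yaw))
    P=[(xr[0],yr[1]),(xr[1],yr[1]),(xr[1],yr[0]),(xr[0],yr[0])]
    src=np.float32([proj(c,o,[org[0]+cy*a-sy*b,org[1]+sy*a+cy*b,z]) for a,b in P])
    W,H=int((xr[1]-xr[0])*s),int((yr[1]-yr[0])*s)
    return cv2.warpPerspective(c["img"],cv2.getPerspectiveTransform(src,np.float32([(0,0),(W,0),(W,H),(0,H)])),(W,H),flags=cv2.INTER_CUBIC)
E
python3 - <<'E'
from rect import *
o,c=pickle.load(open("w1.pkl","rb"))
C=np.array([plane(c,o,u,v,8) for u,v in((190,82),(446,163),(421,227),(178,152))]); print(C.round(1)); 
m=C.mean(0); dx=(C[1]+C[2]-C[0]-C[3])/2; yaw=np.degrees(np.arctan2(dx[1],dx[0])); print(m,yaw,np.linalg.norm(dx))
P=cloud(c,o)
for u,v in((205,125),(240,133),(335,167),(370,180),(285,150)): print(u,v,P[v-2:v+3,u-2:u+3].reshape(-1,3).mean(0).round(1))
ims=[]
for z in (36,20):
    im=rect(c,o,m,yaw,z,(-130,130),(-40,40),3)
    for k in range(-130,131,10): cv2.line(im,(int((k+130)*3),0),(int((k+130)*3),4 if k%50 else 12),(0,255,255),1)
    for k in range(-40,41,10): cv2.line(im,(0,int((40-k)*3)),(6,int((40-k)*3)),(0,255,255),1)
    ims.append(im)
cv2.imwrite("pics/r1.png",np.vstack(ims))
E
```

```text
[[387.9 387.4   8. ]
 [633.9 314.4   8. ]
 [614.6 249.1   8. ]
 [370.  323.8   8. ]]
[501.59665747 318.6750993    8.        ] -16.759019409307967 256.20282051607063
205 125 [411.3 348.4  49.9]
240 133 [434.5 342.   20.2]
335 167 [523.7 311.1  20.5]
370 180 [555.6 300.8  36.5]
285 150 [475.  326.2   8.3]
```

View pics/r1.png

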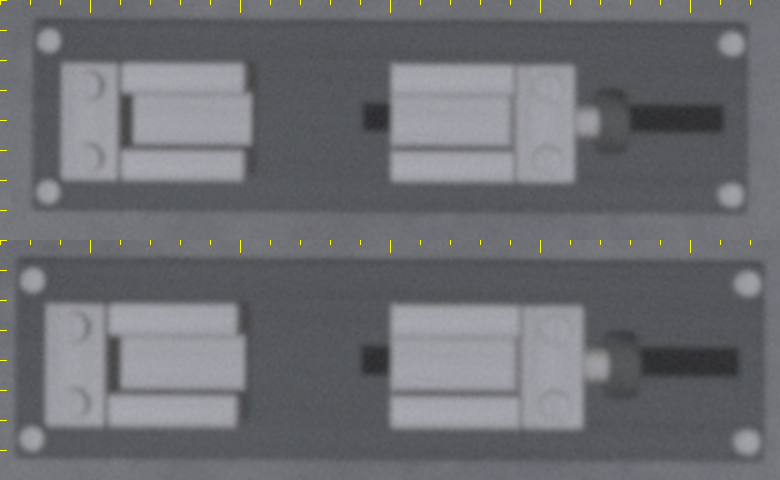

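The wall tops (z=36 rectification) put the stop faces at px 120 and 515, with the slot's inner ends at 246 and 391. That gives a stop-to-stop distance of about 132 mm, so the 150 mm bar cannot fit and I'll load the **short bar** (left holder). Next I'll look at it from above with yaw 0.

Call:
send_rows(
  plan=[
    [-4,1.6,1,0,0,0,-1],
    [-4,1.6,1,0,0,0,-1],
    [-4,1.6,1,0,0,0,-1],
    [0,0,0,0,0,8,-1],
    [0,0,0,0,0,8,-1],
    [0,0,0,0,0,8,-1],
    [0,0,0,0,0,8,-1],
    [0,0,0,0,0,8,-1],
  ],
)

```text
clock: 1.8
eef_pos: [561.2, 144.9, 201.1]
eef_rot: [-180.0, 0.0, 49.6]
force: [-0.9, 0.4, -0.5]
opening: 1.001
grip_force: 0.0
```

Call:
send_rows(
  plan=[
    [0,0,0,0,0,8,-1],
    [0,0,0,0,0,8,-1],
    [0,0,0,0,0,8,-1],
    [0,0,0,0,0,8,-1],
    [0,0,0,0,0,8,-1],
    [0,0,0,0,0,8,-1],
    [0,0,0,0,0,2,-1],
    [0,0,0,0,0,0,-1],
  ],
)

```text
clock: 2.6
eef_pos: [561.1, 145.1, 201.1]
eef_rot: [180.0, 0.0, -0.1]
force: [0.2, 0.6, -0.8]
opening: 1.0
grip_force: 0.0
```

```bash
python3 look.py w2; python3 - <<'E'
from rect import *
o,c=pickle.load(open("w2.pkl","rb")); cv2.imwrite("pics/w2s.png",c["img"])
P=cloud(c,o)
# bar + holder points in region
m=(P[...,0]>480)&(P[...,0]<680)&(P[...,1]>100)&(P[...,1]<200)&(P[...,2]>15)
q=P[m]; print(len(q),q.min(0).round(1),q.max(0).round(1))
mb=m&(P[...,0]<565)&(P[...,2]>22)&(P[...,2]<33); q=P[mb]; print(len(q),q.mean(0).round(1),q.min(0).round(1),q.max(0).round(1),np.median(q[:,2]))
E
```

```text
2.6 [561.1 145.1 201.1] [ 1.8e+02  0.0e+00 -1.0e-01] 3.05
43650 [537.5 100.   15.7] [652.3 200.  343.9]
334 [551.8 153.6  28.3] [537.5 147.7  23.2] [564.9 160.1  30.2] 28.380163509305987
```

View pics/w2.png

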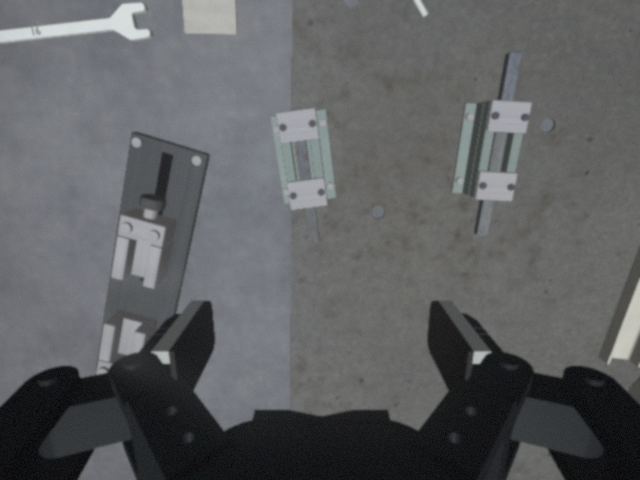

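The short bar's holder is at about (305,158), with its protruding end at about (315,225). The long bar's holder is at (492,150), and the jig is on the left.

```bash
python3 - <<'E'
from rect import *
o,c=pickle.load(open("w2.pkl","rb"))
im=[]
for z in (28,36):
    r=rect(c,o,(595,152),0,z,(-70,70),(-32,32),5)
    r=cv2.convertScaleAbs(r,alpha=1.6)
    for k in range(-70,71,10): cv2.line(r,((k+70)*5,0),((k+70)*5,6 if k%50 else 14),(0,255,255),1)
    for k in range(-30,31,10): cv2.line(r,(0,(32-k)*5),(8,(32-k)*5),(0,255,255),1)
    im.append(r[:290])
cv2.imwrite("pics/r2.png",np.vstack(im))
E
```

```text
(no output)
```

View pics/r2.png

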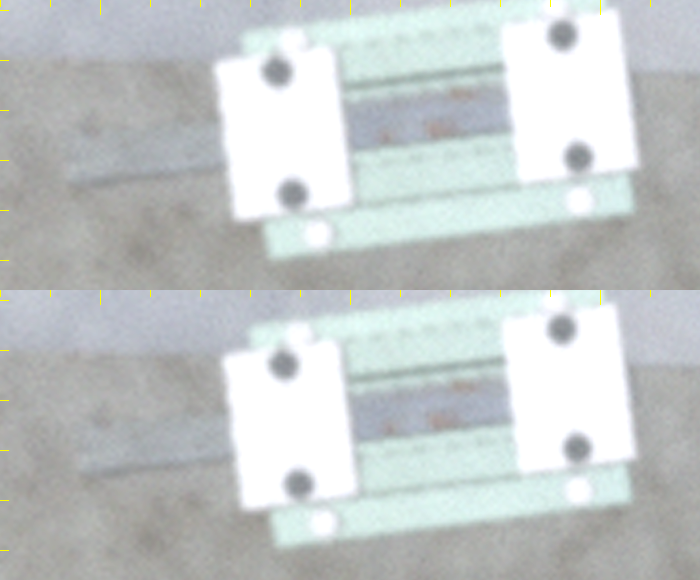

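Call:
send_rows(
  plan=[
    [-0.85,-0.85,3,0,0,-7,-0.3],
    [0,0,4,0,0,0,-0.3],
    [0,0,4,0,0,0,-0.3],
    [0,0,0,0,0,0,-0.3],
    [0,0,0,0,0,0,-0.3],
    [0,0,0,0,0,0,-0.3],
  ],
)

```text
clock: 3.25
eef_pos: [553.8, 154.5, 93.2]
eef_rot: [-180.0, -0.2, 7.0]
force: [1.2, 0.5, 1.1]
opening: 0.651
grip_force: 0.0
```

```bash
python3 look.py w3; cat > bar.py <<'E'
from h import *
def tool(o,P):
    Rt=R.from_euler("xyz",o["eef_rot"],degrees=True).as_matrix(); return (P-o["eef_pos"])@Rt
def barfit(name,zlo,zhi,xr=(-40,14),yr=(-16,16)):
    o,c=pickle.load(open(name+".pkl","rb")); P=cloud(c,o); T=tool(o,P)
    m=(P[...,2]>zlo)&(P[...,2]<zhi)&(T[...,0]>xr[0])&(T[...,0]<xr[1])&(abs(T[...,1]-sum(yr)/2)<(yr[1]-yr[0])/2)
    t=T[m]; print("n",len(t),"zmed",np.median(P[m][:,2]).round(1))
    for a in np.arange(xr[0],xr[1],6):
        k=t[(t[:,0]>=a)&(t[:,0]<a+6)]
        if len(k)>5: print(a.round(0),len(k),"tool y range",np.percentile(k[:,1],[2,50,98]).round(1))
    print("x range",np.percentile(t[:,0],[0.5,99.5]).round(1)); return o,c,t
E
python3 -c "
from bar import *
barfit('w3',24,31)"
```

```text
3.25 [553.8 154.5  93.2] [-180.    -0.2    7. ] 0.62
n 762 zmed 28.4
-16 140 tool y range [-3.8  0.5  5.4]
-10 149 tool y range [-3.8  1.1  5.4]
-4 149 tool y range [-3.8  0.5  5.3]
2 164 tool y range [-4.3  0.5  5.3]
8 160 tool y range [-4.3  0.5  5.2]
x range [-15.6  13.8]
```

Call:
send_rows(
  plan=[
    [-0.1,0.05,4,0,0,0,-0.3],
    [0,0,2,0,0,0,-0.3],
    [0,0,1.1,0,0,0,-0.3],
    [0,0,0,0,0,0,0.9],
    [0,0,0,0,0,0,1],
    [0,0,0,0,0,0,1],
    [0,0,0,0,0,0,1],
    [0,0,0,0,0,0,1],
  ],
  grip_force=60,
)

```text
clock: 4.1
eef_pos: [552.4, 154.0, 21.3]
eef_rot: [-180.0, -0.1, 7.0]
force: [-1.5, -0.4, 8.1]
opening: 0.088
grip_force: 59.5
```

Call:
send_rows(
  plan=[
    [0,0,0,0,0,0,1],
    [0,0,0,0,0,0,1],
    [0,0,0,0,0,0,1],
  ],
)

```text
clock: 4.4
eef_pos: [552.4, 154.0, 21.3]
eef_rot: [-180.0, -0.1, 7.0]
force: [-0.6, 0.8, 7.4]
opening: 0.088
grip_force: 59.6
```

Call:
send_rows(
  plan=[
    [0,0,-0.05,0,0,0,1],
    [-0.5,0,0,0,0,0,1],
    [-1,0,0,0,0,0,1],
    [-1,0,0,0,0,0,1],
  ],
)

```text
clock: 4.8
eef_pos: [526.1, 150.7, 21.0]
eef_rot: [-180.0, -0.0, 7.0]
force: [1.8, 0.1, 2.4]
opening: 0.091
grip_force: 59.0
```

```bash
python3 look.py w4; python3 -c "
from bar import *
barfit('w4',22,31,(-40,80))"
```

```text
4.8 [526.1 150.7  21. ] [-180.   -0.    7.] 15.07
n 4371 zmed 28.1
-16 152 tool y range [-4.  -0.6  3.2]
-10 224 tool y range [-4.  -0.2  3.2]
-4 234 tool y range [-4.  -0.2  3.1]
2 357 tool y range [-15.2  -0.2  14.9]
8 481 tool y range [-10.1  -0.2   9.4]
14 335 tool y range [-5.  -0.2  4.6]
20 358 tool y range [-5.  -0.2  4.5]
26 378 tool y range [-5.3 -0.2  4.5]
32 388 tool y range [-5.3 -0.6  4.4]
38 394 tool y range [-5.2 -0.6  4.3]
44 9 tool y range [-4.3  0.5  3.1]
68 448 tool y range [-9.4 -0.3  8.6]
74 613 tool y range [-10.3  -0.3   9.1]
x range [-13.4  79.9]
```

The bar follows the gripper without slipping, so I'll keep drawing it out.

Call:
send_rows(
  plan=[
    [-1.2,0,0,0,0,0,1],
    [-1.2,0,0,0,0,0,1],
    [-1.2,0,0,0,0,0,1],
    [-1.2,0,0,0,0,0,1],
    [-1.2,0,0,0,0,0,1],
    [-1.2,0,0,0,0,0,1],
    [-1.2,0,0,0,0,0,1],
    [0,0,0,0,0,0,1],
  ],
)

```text
clock: 5.65
eef_pos: [441.0, 140.3, 20.7]
eef_rot: [180.0, 0.1, 7.0]
force: [-0.3, -0.2, 0.0]
opening: 0.09
grip_force: 58.6
```

```bash
python3 look.py w5; python3 -c "
from bar import *
o,c,t=barfit('w5',16,32,(14,130))
for a in range(14,110,10):
    k=t[(abs(t[:,0]-a)<5)&(abs(t[:,1])<3)]
    if len(k): print(a,(o['eef_pos'][2]-np.median(k[:,2])).round(1))"
```

```text
5.65 [441.  140.3  20.7] [1.8e+02 1.0e-01 7.0e+00] 3.2
n 6373 zmed 26.8
14 337 tool y range [-5.  -0.2  4.2]
20 359 tool y range [-5.  -0.2  4.6]
26 371 tool y range [-5.2 -0.2  4.5]
32 382 tool y range [-5.3 -0.6  4.4]
38 398 tool y range [-5.2 -0.6  4.4]
44 411 tool y range [-5.2 -0.2  4.3]
50 431 tool y range [-5.1 -0.2  4.6]
56 447 tool y range [-5.1 -0.2  4.6]
62 443 tool y range [-5.  -0.3  4.5]
68 483 tool y range [-4.9 -0.3  4.4]
74 477 tool y range [-5.2 -0.3  4.4]
80 527 tool y range [-5.2 -0.3  4.7]
86 542 tool y range [-5.1 -0.3  4.6]
92 555 tool y range [-5.1 -0.3  4.5]
98 210 tool y range [-5.  -0.3  4.5]
x range [14.7 99.9]
14 27.2
24 27.1
34 27.1
44 27.0
54 26.9
64 26.9
74 26.9
84 26.9
94 26.8
104 26.5
```

Call:
send_rows(
  plan=[
    [0,0,0.8,0,0,0,1],
    [0,0,0.7,0,0,0,1],
    [0,0,0.2,0,0,0,1],
    [0,0,0.1,0,0,0,1],
    [0,0,0,0,0,0,1],
  ],
)

```text
clock: 6.2
eef_pos: [443.4, 140.6, 2.5]
eef_rot: [180.0, 0.0, 7.0]
force: [-0.2, -0.4, -1.4]
opening: 0.086
grip_force: 58.6
```

Call:
send_rows(
  plan=[
    [0,0,0.05,0,0,0,1],
    [0,0,0,0,0,0,0.5],
    [0,0,0,0,0,0,-0.1],
    [0,0,0,0,0,0,-0.3],
    [0,0,0,0,0,0,-0.3],
    [0,0,-3,0,0,0,-0.3],
    [0,0,-4,0,0,0,-0.3],
    [4,0,0,0,0,0,-0.3],
  ],
)

```text
clock: 7.0
eef_pos: [480.8, 145.4, 76.3]
eef_rot: [-180.0, -0.0, 7.0]
force: [-0.0, 0.3, -0.5]
opening: 0.65
grip_force: 0.0
```

Call:
send_rows(
  plan=[
    [0,0,0,0,0,0,-0.3],
    [0,0,0,0,0,0,-0.3],
  ],
)

```text
clock: 7.2
eef_pos: [483.6, 145.5, 72.3]
eef_rot: [-180.0, -0.0, 7.0]
force: [-0.3, 0.3, -1.3]
opening: 0.652
grip_force: 0.0
```

```bash
python3 look.py w6; python3 - <<'E'
from bar import *
o,c,t=barfit('w6',5,12,(-70,75),(-20,20))
r=cv2.minAreaRect(t[:,:2].astype(np.float32)); print(r)
x=np.percentile(t[:,0],[.3,99.7]); print(x.mean(),np.polyfit(t[:,0],t[:,1],1))
E
```

```text
7.2 [483.6 145.5  72.3] [-180.   -0.    7.] 2.51
n 3025 zmed 8.5
-58 66 tool y range [-5.2 -0.7  4.4]
-52 128 tool y range [-5.2 -0.4  4.4]
-46 136 tool y range [-5.2 -0.1  4.4]
-40 137 tool y range [-5.2 -0.1  4.3]
-34 137 tool y range [-5.1 -0.7  4.3]
-28 141 tool y range [-5.1 -0.1  4.2]
-22 143 tool y range [-5.1 -0.1  4.2]
-16 147 tool y range [-5.  -0.7  4.2]
-10 150 tool y range [-5.  -0.4  4.1]
-4 149 tool y range [-5.  -0.1  4.1]
2 164 tool y range [-4.9 -0.1  4.7]
8 162 tool y range [-4.9 -0.1  4.6]
14 169 tool y range [-4.9 -0.1  4.6]
20 170 tool y range [-4.8 -0.2  4.5]
26 172 tool y range [-4.8 -0.2  4.5]
32 179 tool y range [-4.8 -0.2  4.4]
38 175 tool y range [-4.7 -0.2  4.4]
44 184 tool y range [-4.7 -0.2  4.3]
50 187 tool y range [-4.7 -0.2  4.3]
56 129 tool y range [-4.6 -0.2  4.3]
x range [-54.1  59.6]
((2.34967041015625, -0.16522932052612305), (115.46792602539062, 9.672985076904297), 0.26219987869262695)
2.7457664232745493 [ 0.00322432 -0.29741219]
```

Call:
send_rows(
  plan=[
    [0.24,0,3.5,0,0,0,-0.3],
    [0,0,2.5,0,0,0,-0.3],
    [0,0,1,0,0,0,-0.3],
    [0,0,0,0,0,0,0.9],
    [0,0,0,0,0,0,1],
    [0,0,0,0,0,0,1],
    [0,0,0,0,0,0,1],
    [0,0,0,0,0,0,1],
  ],
)

```text
clock: 8.05
eef_pos: [485.9, 145.9, 3.4]
eef_rot: [-180.0, -0.1, 7.0]
force: [-1.6, -0.2, 7.6]
opening: 0.085
grip_force: 58.8
```

Call:
send_rows(
  plan=[
    [0,0,0,0,0,0,1],
    [0,0,-1,0,0,0,1],
    [0,0,-4,0,0,0,1],
    [0,0,-4,0,0,0,1],
    [0,0,0,0,0,0,1],
    [0,0,0,0,0,0,1],
  ],
)

```text
clock: 8.65
eef_pos: [486.1, 145.9, 93.9]
eef_rot: [-180.0, -0.2, 7.0]
force: [0.4, -0.0, -1.4]
opening: 0.088
grip_force: 58.9
```

```bash
python3 look.py w7; python3 - <<'E'
from bar import *
o,c=pickle.load(open("w7.pkl","rb")); T=tool(o,cloud(c,o))
m=(abs(T[...,1])<12)&(T[...,2]>-20)&(T[...,2]<10)&(abs(T[...,0])<70)&(abs(T[...,0])>14)
t=T[m]; print(len(t),np.percentile(t[:,0],[.3,99.7]),np.polyfit(t[:,0],t[:,1],1),np.polyfit(t[:,0],t[:,2],1))
E
```

```text
8.65 [486.1 145.9  93.9] [-180.    -0.2    7. ] 2.45
4341 [-53.2814718   57.76280476] [ 8.84930144e-05 -3.84419742e-01] [ 2.57981989e-03 -4.89813464e+00]
```

Call:
send_rows(
  plan=[
    [0.2,-2.6,0,0,0,0,1],
    [0.3,-4.1,0,0,0,0,1],
    [0.3,-4.1,0,0,0,0,1],
    [0.3,-4.1,0,0,0,0,1],
    [0.2,-3,0,0,0,0,1],
    [0,0,0,0,0,8,1],
    [0,0,0,0,0,8,1],
    [0,0,0,0,0,8,1],
  ],
)

```text
clock: 9.5
eef_pos: [475.6, 324.9, 90.9]
eef_rot: [179.9, 0.1, -17.3]
force: [0.8, 0.2, -0.4]
opening: 0.084
grip_force: 59.0
```

Call:
send_rows(
  plan=[
    [0,0,0,0,0,0.3,1],
    [0,0,0,0,0,0,1],
  ],
)

```text
clock: 9.7
eef_pos: [476.1, 324.7, 91.5]
eef_rot: [179.9, 0.1, -17.1]
force: [-0.1, 0.2, -1.0]
opening: 0.089
grip_force: 59.0
```

```bash
python3 look.py w8; python3 - <<'E'
from rect import *
from bar import tool
o,c=pickle.load(open("w8.pkl","rb")); yaw=o["eef_rot"][2]
T=tool(o,cloud(c,o)); m=(abs(T[...,1])<12)&(T[...,2]>-20)&(T[...,2]<10)&(abs(T[...,0])<70)&(abs(T[...,0])>14); t=T[m]
print(np.polyfit(t[:,0],t[:,1],1),t[:,0].min(),t[:,0].max())
r=rect(c,o,o["eef_pos"][:2],yaw,36,(-100,100),(-45,45),4)
r=cv2.convertScaleAbs(r,alpha=1.5)
for k in range(-100,101,10): cv2.line(r,((k+100)*4,0),((k+100)*4,6 if k%50 else 14),(0,255,255),1)
for k in range(-40,41,10): cv2.line(r,(0,(45-k)*4),(8,(45-k)*4),(0,255,255),1)
cv2.imwrite("pics/r8.png",r)
E
```

```text
9.7 [476.1 324.7  91.5] [ 1.799e+02  1.000e-01 -1.710e+01] 0.81
[ 0.00106217 -0.10739456] -54.34206670876053 57.730854575872236
```

View pics/r8.png

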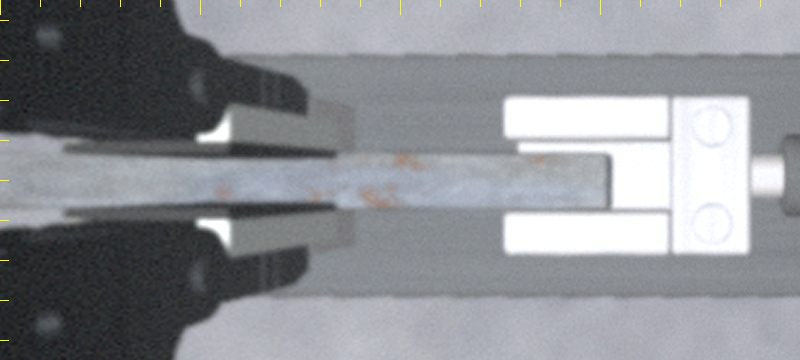

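The sliding block's stop face is at px 670 (67.5 mm) and its slot centre is about 1.3 mm above the tool axis. The yaw is aligned.

Call:
send_rows(
  plan=[
    [0.13,-0.1,2,0,0,0,1],
    [0,0,2,0,0,0,1],
    [0,0,0.9,0,0,0,1],
    [0,0,0,0,0,0,1],
    [0,0,0,0,0,0,1],
  ],
)

```text
clock: 10.25
eef_pos: [478.3, 325.6, 43.6]
eef_rot: [-180.0, -0.0, -17.3]
force: [0.6, 0.2, -0.3]
opening: 0.092
grip_force: 59.0
```

```bash
python3 look.py w9; python3 - <<'E'
from bar import *
o,c=pickle.load(open("w9.pkl","rb")); P=cloud(c,o); T=tool(o,P)
for a,b in((28,35),(35,42),(42,49),(49,56)):
    for nm,lo,hi in(("wall",33,39),("bar",42,52)):
        m=(T[...,0]>a)&(T[...,0]<b)&(P[...,2]>lo)&(P[...,2]<hi)&(abs(T[...,1])<25); y=T[m][:,1]
        for s in (y[y<0],y[y>=0]): print(a,nm,len(s),np.percentile(s,[3,97]).round(1) if len(s)>5 else "",end=" ")
    print()
m=(abs(T[...,1])<4)&(P[...,2]>42)&(P[...,2]<52); print("bar x",np.percentile(T[m][:,0],99.7),"z",np.median(P[m][:,2]))
m=(abs(T[...,1])>11)&(abs(T[...,1])<18)&(P[...,2]>33)&(P[...,2]<39)&(T[...,0]>15)&(T[...,0]<100); print("walls x",np.percentile(T[m][:,0],[.5,99.5]))
E
```

```text
10.25 [478.3 325.6  43.6] [-180.    -0.   -17.3] 0.74
28 wall 407 [-19.6  -9.1] 28 wall 407 [ 9.1 19.5] 28 bar 206 [-4.7 -0.4] 28 bar 213 [0.  4.8] 
35 wall 423 [-19.5  -9. ] 35 wall 425 [ 9.1 19.5] 35 bar 215 [-4.9 -0.4] 35 bar 228 [0.  4.7] 
42 wall 438 [-19.5  -9.2] 42 wall 436 [ 9.3 19.6] 42 bar 233 [-5.  -0.4] 42 bar 234 [0.  4.6] 
49 wall 456 [-19.6  -9.2] 49 wall 454 [ 9.2 19.5] 49 bar 243 [-4.9 -0.4] 49 bar 251 [0.  4.9] 
bar x 57.661424823959045 z 48.576446478346455
walls x [24.64141891 85.61237561]
```

Bar and slot are centred to within 0.2 mm, so I'm lowering it.

Call:
send_rows(
  plan=[
    [0,0,0.8,0,0,0,1],
    [0,0,0.7,0,0,0,1],
    [0,0,0.3,0,0,0,1],
    [0,0,0.1,0,0,0,1],
    [0,0,0,0,0,0,1],
    [0,0,0,0,0,0,1],
  ],
)

```text
clock: 10.9
eef_pos: [478.2, 325.6, 24.4]
eef_rot: [-180.0, -0.0, -17.3]
force: [-0.1, -0.1, -0.7]
opening: 0.088
grip_force: 59.0
```

```bash
python3 look.py w10; python3 - <<'E'
from bar import *
o,c=pickle.load(open("w10.pkl","rb")); P=cloud(c,o); T=tool(o,P)
m=(abs(T[...,1])<4)&(T[...,0]>28)&(T[...,0]<54); print(np.median(P[m][:,2]))
m=(abs(abs(T[...,1])-14)<3)&(T[...,0]>28)&(T[...,0]<54); print(np.median(P[m][:,2]))
E
```

```text
10.9 [478.2 325.6  24.4] [-180.    -0.   -17.3] 0.12
29.243152504234686
36.192829795422554
```

Call:
send_rows(
  plan=[
    [0,0,0.1,0,0,0,1],
    [0,0,0,0,0,0,1],
    [0,0,0,0,0,0,0.6],
    [0,0,0,0,0,0,0.2],
    [0,0,0,0,0,0,-0.2],
    [0,0,0,0,0,0,-0.3],
    [0,0,0,0,0,0,-0.3],
    [0,0,-3,0,0,0,-0.3],
  ],
)

```text
clock: 11.75
eef_pos: [476.3, 324.6, 50.9]
eef_rot: [179.8, 0.2, -17.3]
force: [0.6, 0.2, -0.5]
opening: 0.651
grip_force: 0.0
```

Call:
send_rows(
  plan=[
    [0,0,-4.5,0,0,0,-0.3],
    [0,0,-4.5,0,0,0,-0.3],
    [-2.5,0,-4,0,0,0,-0.3],
    [-2.5,0,-2,0,0,0,-0.3],
    [0,0,0,0,0,0,-0.3],
    [0,0,0,0,0,0,-0.3],
  ],
)

```text
clock: 12.35
eef_pos: [430.3, 340.6, 203.4]
eef_rot: [-180.0, -0.0, -17.3]
force: [-1.1, 0.4, -1.1]
opening: 0.65
grip_force: 0.0
```

```bash
python3 look.py w11; python3 - <<'E'
from rect import *
o,c=pickle.load(open("w11.pkl","rb"))
r=rect(c,o,(478.3,325.6),-17.3,36,(-105,105),(-40,40),3.8)
r2=cv2.resize(c["img"],(400,300)); r=cv2.convertScaleAbs(r,alpha=1.4); 
p=np.zeros((300,r.shape[1],3),np.uint8); p[:,:400]=r2[:,:400]; cv2.imwrite("pics/r11.png",np.vstack([r[:,:800],p[:290,:800]]))
E
```

```text
12.35 [430.3 340.6 203.4] [-180.    -0.   -17.3] 1.93
```

View pics/r11.png

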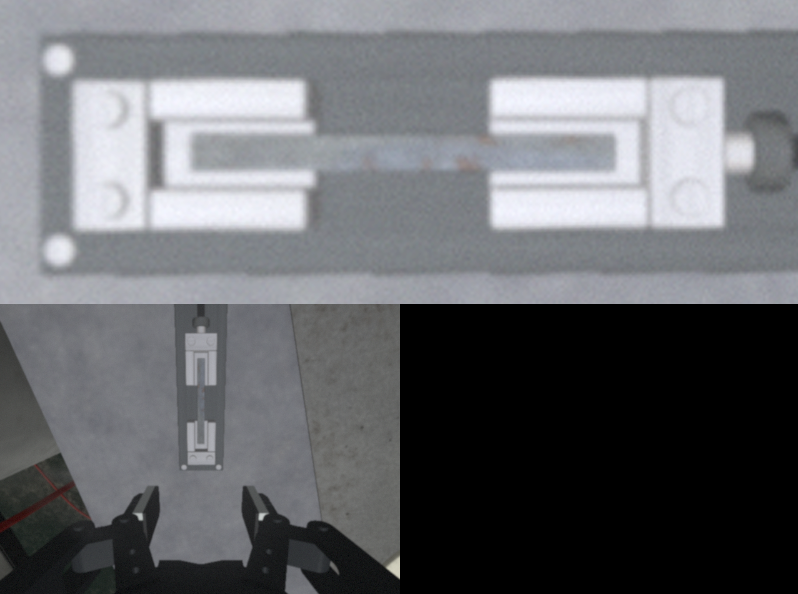

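The bar lies flat and centred in both slots, with its ends at px 190 and 615, between the stop faces on the slot floors. Everything is released and clear, so I'm handing the job in.

```bash
python3 -c "
from plant import bot
print(bot.finish_job())"
```

```text
the job is handed in; nothing more can be done
None
```

I handed the job in at about 12.4 s: the stops measured about 132 mm apart, so I loaded the short bar, drawn out, laid on the table and retaken by its middle; the last picture shows it flat and central in both pockets.

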